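# Close the hasp of the turning-tool chest and snap its carabiner through the staple

### The arm

A 6-joint arm with a two-finger parallel gripper is mounted at the origin on the work surface. World frame = base frame: x ahead of the robot, y to its left, z up, the work surface at z = 0. Lengths are in m, angles in degrees, forces in N, time in s.
With the tool pointing down it reaches from about 0.375 to 0.9 m from the base axis. Payload 3.1 kg.
Tool frame: the origin (TCP) lies on the centre line of the jaws, within the pads' length; the fingertips stand finger_overhang ahead of it and the grasp point (between the pads) lies 5 mm behind it (finger_overhang is the distance from the TCP to the fingertips, in m); z points along the fingers, y is the line along which they close (so a half turn about z gives the same grasp; the last joint's range is limited). The gripper opens to 87 mm and grips with 3 to 60 N. Pads are 19 mm wide; open, the fingers measure 117 mm over their backs; the gripper's body (75 mm by 190 mm) begins 51 mm behind the grasp point.
Start: joints at [56.981, 30.224, 82.088, -0, 67.689, -10.227], TCP at [0.242, 0.576, 0.237] pointing down, gripper open.
Joint ranges: [-176.69, 176.69], [-43.24, 126.21], [12.49, 139.97], [-82, 262], [0, 151.66], [-163.58, 163.58]. Speed limits (degrees/s): [159.86, 159.86, 180, 180, 180, 180].

### API

Orientations are given as a 3x3 rotation matrix whose columns are the frame's x, y, z axes.
In Python, from rig import read_state, capture, calibration, hand_in, finger_overhang gives the robot as it stands.
- The arm moves only by the tool send_rows, never from a script. Its argument "plan" is a list of rows, each a list of 5 numbers: the closure in counts, from 0 (fully open) to 255 (shut), then the shift along the tool's x, y, z in m, then the turn about the tool's z in rad. A call has 1 to 20 rows; each row shifts and turns the commanded pose from where the row before left it, along the tool's axes as they then stand; what a row does not reach is not made up. A row lasts 1/12 s, in which the tool goes at most 41.7 mm and 7.16 degrees, less where a joint would pass 70% of its speed; a pose out of reach is approached as far as the arm can. A call is refused whole if a number of a shift passes 0.0417 or a number of a turn 0.125, either way. A call with a gripper value outside its range is refused whole. The fingers move at their own pace and stop on an object; the grip force is fixed at half the most. Time passes only in rows, so rows that do not move let the fingers close. It gives the time, the measured TCP pose, the force, the opening and the grip force at its end, in the units of the state.
- read_state(): the state, without advancing time (a new reading comes with each control period).
- capture(name): name is "scene" or "top" or "wrist"; returns (picture, depth): 384x512x3 uint8, blue, green, red; 384x512 float32, m along the optical axis (not along the pixel's ray), 0 where there is no reading.
- calibration(name): a dict with "fx", "fy", "cx", "cy" (pixels), "xyz" and "rotation" of the camera in the world. Camera axes: x right, y down, z forward; pixel columns grow to the right and rows downward; lengths in m; the calibration is good to about 2 mm. The wrist camera is an equidistant fisheye: a pixel r from the principal point sees the ray r / f radians off the axis. A picture is of the moment at which its call begins: read the wrist's pose just before it. calibration takes no time and is no camera call; for the wrist camera it gives the pose at the moment of the call.
- hand_in(): hands the job in; it is judged then, once.
The state is a dict: "time_s": time; "joint_positions": joint angles; "qvel": joint speeds; "tau": joint torques, N m; "position": TCP position; "tcp_rot": TCP orientation; "force": force on the tool from outside, world axes, zero at the start; "moment": the same for the moment, N m; "opening": opening from 0.0 (shut) to 1.0 (fully open); "grasp_force": force on a finger pad.
Only numpy, scipy, OpenCV 4.12 (cv2) and the standard library are available. Lean on these libraries where they do the work, as an engineer would, in place of code of your own. Each camera call takes 0.05 s, during which the arm holds its last target. There are 200 camera calls.

### The job

Secure the tool chest: fold its hasp down flat over the staple, then snap the carabiner lying on the bench through the staple so that it is left hanging there with its gate shut. Feel the hook in gently rather than forcing it, and leave everything else on the bench where it is.

Things in the scene. Friction and masses are not known exactly. Their poses are not given: they have to be found in the camera images.
- chest: Fixed plywood tool chest 360 wide, 220 deep, 196 mm high (lid stays shut); origin under its centre, z up, x points into the chest (its front looks to its own -x, to the robot's right), y along the front. In the middle of the front, hasp and staple sit on a 64 mm wide dark wood packing, firmly fixed, that stands 3 to 23 mm proud of the front: it differs each time and is not measured.
- hasp (a joint): Steel hasp leaf, 40 wide, 74 long from its hinge line, 3 mm thick, with a 15 x 44 mm slot that goes over the staple. 0 = hanging flat on the packing, 1.57 = standing straight out, larger = up. Stays where it is left (rubs with 0.06 Nm). Its solid top web, 4 to 20 mm below the hinge, can be pushed flat above the staple.
- hasp_hinge (a point): Middle of the hasp's hinge line for a packing of 13 mm: 191 mm above the bench, 17 mm in front of the chest's front; axes as the chest's. The true hinge lies up to 10 mm farther in or out (chest's x), as the packing does. The flat leaf's outer face lies 0.5 mm farther out than the hinge line.
- staple (a point): Staple below the hasp hinge, an 8 mm round bar bent to an upright U. The point is the middle of its upright outer bar, 149 mm above the bench, 42 mm below the hinge, 36.5 mm off the chest front for a 13 mm packing: the true bar lies up to 10 mm farther in or out. Axes as the chest's (x into the chest). The opening behind the bar is 24 mm high and 15 mm deep from the bar to the flat hasp.
- carabiner: Loose pear-shaped carabiner of 10 mm round steel, 122 x 47 mm, 0.13 to 0.22 kg, lying flat. Origin at mid-length, half-way up; x along it to the wide bow (bar centre line at x 54.5), y to the gate side, z up. Spine at y -12 to -18.5. The straight nose (y 18) ends square at x 25 mm; the bow runs from it by (43, 16.5) and (48, 13). Pushing it with over 12 N bends it.
- carabiner_tail (a point): Grip point: middle of the carabiner's narrow tail (x = -35 mm), half-way up; axes as the carabiner's. From x = -49 to -22 mm its two sides are straight and parallel, 34 mm over their outsides along y, 10 mm high. The tail end is at x = -62 mm.
- carabiner_bow (a point): Middle of the bar at the end of the carabiner's wide bow (x = 54.5 mm); axes as the carabiner's.
- gate (a joint): Sprung gate of the carabiner, 8 mm bar: hinge at (-18, 12.5) mm, free end meets the nose at x = 24 mm. 0 = shut, opens inwards only, to 0.62 rad; springs back by itself; takes 2 to 4 N. With the nose against the hasp it stands open about 0.45; the staple must then be drawn some 30 mm towards the bow before the gate shuts behind it. Too shallow, the square nose butts against the staple.
- figure: turned wooden figure, a ball on a cone, 152 mm high, 54 mm wide; origin under its foot
- s_hook: plain S-hook of 6 mm steel wire without any gate, 86 x 38 mm, lying flat; not the carabiner
- blank: square wooden blank 190 x 40 x 40 mm, lying; origin under its centre
- sanding_block: cork sanding block 112 x 64 x 32 mm; origin under its centre
- glue: white glue bottle with orange cap, 60 mm wide, 170 mm high; origin under its foot
- gouge: turning gouge with a dark wooden handle, 410 mm long, lying; x from handle to blade
- calipers: outside calipers of 8 mm steel bar, about 120 x 105 mm, lying open; origin at the pivot
Things that resemble listed ones, but are neither listed nor needed, are in the scene too. Leave any black or yellow look-alike of the carabiner alone.

How it is judged (in metres and radians):
On the way, in this order (a step that is already met when the one before it is completed fails the run):
1. the hasp leaf is folded down flat over the staple (value of joint hasp below 0.08 rad), for 0.2 s.
2. the carabiner's gate is pressed open on the staple (value of joint gate above 0.15 rad and contact force between carabiner and chest above 0.5 N and distance between carabiner_bow and staple below 0.06 m), for 0.05 s.
At the end, for the whole second after the job is handed in: the hasp lies flat over the staple and the carabiner hangs linked through the staple by its bow (bow within 35 mm of the staple point and not over 10 mm above it, the carabiner's middle at least 30 mm below it), gate shut, at most swinging gently (value of joint hasp below 0.08 rad and value of joint gate below 0.06 rad and distance between carabiner_bow and staple below 0.035 m and z of carabiner_bow in the frame of staple below 0.01 m and z of carabiner in the frame of staple below -0.03 m and linear speed of carabiner below 0.3 m/s); the robot touches nothing.
It fails at once if the held carabiner is forced against the chest, hasp or staple with over 12 N (contact force between carabiner and chest above 12 N and contact force between the fingers and carabiner above 0.5 N).
It fails at once if another thing on the bench is moved by over 30 mm (distance of any of figure, s_hook, blank, sanding_block, glue, gouge, calipers from where it was at the start of the episode above 0.03 m).
It also fails if it takes over 70 s, if anything falls off the work surface, if the arm or the gripper's body presses on something with over 40 N, if the wrist force passes 120 N, or if a joint passes its speed limit or range.

## Working session

There is one attempt and no reset: what is moved stays moved. The work goes in short steps, Python scripts to look and compute and a tool call to move; the robot and the scene stay as the last step left them, time stands still between calls to the robot, and variables do not carry over. Pictures are saved under pics/ and viewed, at most 10 in all, crops included, and the job is handed in when it is done.

Besides the shell and the picture viewer there is one more tool, called as name(argument=value, ...), one argument or row to a line, values as JSON. send_rows: Moves the arm, as the interface text tells. Its arguments: {"type":"object","properties":{"plan":{"type":"array","items":{"type":"array","items":{"type":"number"}}}},"required":["plan"]}

```bash
ls; mkdir -p pics; python3 - <<'E'
from rig import *
import cv2, numpy as np
s=read_state();print({k:np.round(v,3).tolist() for k,v in s.items()}, finger_overhang if not callable(finger_overhang) else finger_overhang())
a=[]
for n in("scene","top"):
    p,d=capture(n);cv2.imwrite(f"pics/{n}0.png",p);np.save(f"{n}0.npy",d);a.append(p)
    c=calibration(n);print(n,{k:np.round(v,4).tolist() for k,v in c.items()})
cv2.imwrite("pics/both.png",cv2.resize(np.vstack(a),(512,768))[:, :])
E
```

```text
pics
{'time_s': 0.0, 'joint_positions': [56.983, 30.279, 82.156, 0.0, 67.687, -10.227], 'qvel': [0.069, -0.018, -0.044, -0.074, -0.004, -0.03], 'tau': [-0.001, -44.005, -17.659, 0.063, 0.058, -0.0], 'position': [0.242, 0.576, 0.236], 'tcp_rot': [[-0.922, 0.387, -0.001], [0.387, 0.922, -0.002], [0.0, -0.002, -1.0]], 'force': [-0.5, -0.303, 0.285], 'moment': [0.001, -0.001, -0.004], 'grasp_force': 0.0, 'opening': 1.0} 0.014
scene {'fx': 435.3533, 'fy': 435.3533, 'cx': 257.9215, 'cy': 190.1162, 'xyz': [1.2374, -0.1744, 0.9302], 'rotation': [[0.139, 0.7145, -0.6857], [0.9903, -0.0951, 0.1017], [0.0074, -0.6931, -0.7208]]}
top {'fx': 460.2367, 'fy': 460.2367, 'cx': 258.0907, 'cy': 195.1631, 'xyz': [0.3249, -0.0631, 1.3248], 'rotation': [[0.014, -0.9905, 0.1365], [-0.9999, -0.0138, 0.0026], [-0.0007, -0.1365, -0.9906]]}
```

View pics/scene0.png

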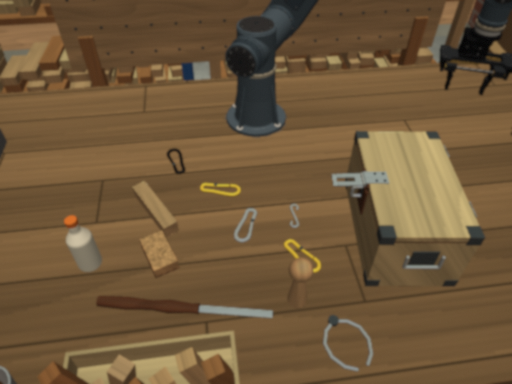

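View pics/top0.png

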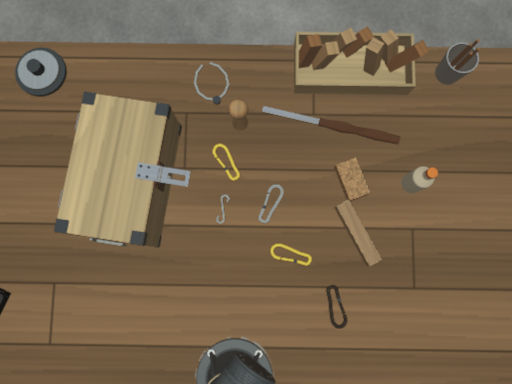

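Silver carabiner: scene (245,225), top (271,203). It has a gate and is pear-shaped. The other candidates are the S-hook at top (223,209), which is thin with no gate; the yellow look-alikes at top (226,162) and (291,254); and the black one at top (337,306). The silver one fits. I'll confirm it in an enlarged crop and measure the chest at the same time.

```bash
cat > h.py <<'E'
import numpy as np, cv2
from rig import *
def cloud(name,d):
    c=calibration(name);R=np.array(c['rotation']);v,u=np.indices(d.shape)
    P=np.stack([(u-c['cx'])/c['fx']*d,(v-c['cy'])/c['fy']*d,d],-1)
    return P@R.T+np.array(c['xyz'])
def ground(name,u,v,z):
    c=calibration(name);R=np.array(c['rotation']);r=R@np.array([(u-c['cx'])/c['fx'],(v-c['cy'])/c['fy'],1]);o=np.array(c['xyz'])
    return o+r*(z-o[2])/r[2]
E
python3 - <<'E'
from h import *
t=cv2.imread('pics/top0.png');s=cv2.imread('pics/scene0.png')
z=lambda p,u0,u1,v0,v1,w,h:cv2.resize(p[v0:v1,u0:u1],(w,h),interpolation=cv2.INTER_CUBIC)
A=np.hstack([z(t,246,296,178,228,400,400-100),z(s,320,400,150,210,400,300)])
B=np.hstack([z(t,125,205,145,205,400,300),z(s,220,270,200,250,400,300)])
cv2.imwrite('pics/crop1.png',np.vstack([A,B]))
d=np.load('top0.npy');P=cloud('top',d)
# lid top points
m=(abs(P[...,2]-0.196)<.006);m[:, 200:]=0;m[:90]=0;m[250:]=0
m[150:200,130:]=0
pts=P[m][:,:2].astype(np.float32);print(len(pts),np.median(P[m][:,2]))
r=cv2.minAreaRect(pts);print(r,cv2.boxPoints(r))
# carabiner
g=P[178:228,246:296];hs=cv2.cvtColor(t[178:228,246:296],cv2.COLOR_BGR2HSV)
mm=(g[...,2]>.004)&(g[...,2]<.03);print(mm.sum(),np.median(g[mm][:,2]));
q=np.stack([ground('top',u+246,v+178,.006)[:2] for v,u in np.argwhere((hs[...,1]<70)&(hs[...,2]>90))]);
r=cv2.minAreaRect(q.astype(np.float32));print(len(q),r,cv2.boxPoints(r))
E
```

```text
11150 0.19679805726614485
((0.5476114153862, 0.304929256439209), (0.22551168501377106, 0.3627558946609497), 81.93077087402344) [[0.35220176 0.21874973]
 [0.7113661  0.16782984]
 [0.7430211  0.39110878]
 [0.3838567  0.44202867]]
556 0.006941864182279822
321 ((0.48345768451690674, -0.0976567417383194), (0.0467006117105484, 0.12166251987218857), 70.88125610351562) [[ 0.41833392 -0.09979521]
 [ 0.53328574 -0.13964297]
 [ 0.5485815  -0.09551828]
 [ 0.43362963 -0.05567051]]
```

View pics/crop1.png

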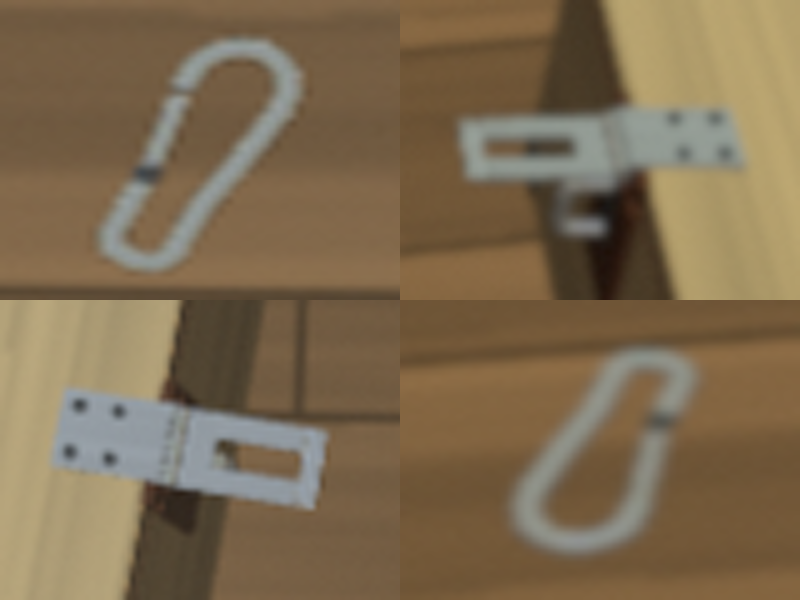

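The crop confirms it: the silver pear-shaped carabiner has its gate on the left with a dark hinge mark, and the bow is at the upper right at top (279,188). The hasp stands out over the staple. Next I'll measure the hasp and the rest of the geometry in the chest frame.

```bash
cat >> h.py <<'E'
CX=np.array([.140,.990]);CX/=np.linalg.norm(CX);CY=np.array([-CX[1],CX[0]])
E
python3 - <<'E'
from h import *
for n in("top","scene"):
    d=np.load(n+'0.npy');P=cloud(n,d);p=cv2.imread(f'pics/{n}0.png');hs=cv2.cvtColor(p,cv2.COLOR_BGR2HSV)
    # lid plane edges in chest axes
    a=P[...,:2]@CX;b=P[...,:2]@CY;z=P[...,2]
    lid=(abs(z-.196)<.008)&(a>.2)&(a<.52)&(abs(b+.5)<.3)&(hs[...,1]>60)
    A=a[lid];B=b[lid];print(n,lid.sum(),'front a',np.percentile(A,[.5,2,98,99.5]).round(4),'b',np.percentile(B,[.5,2,98,99.5]).round(4), np.median(z[lid]).round(4))
    steel=(hs[...,1]<60)&(z>.12)&(z<.32)&(a>.08)&(a<.28)&(abs(b+.5)<.08)
    print('steel',steel.sum(),'b',np.percentile(b[steel],[2,50,98]).round(4))
    for lo in np.arange(.08,.28,.01):
        m=steel&(a>=lo)&(a<lo+.01)
        if m.sum()>2: print(round(lo,3),m.sum(),np.percentile(z[m],[5,50,95]).round(4),b[m].mean().round(4))
E
```

```text
top 11563 front a [0.2677 0.2712 0.4828 0.4864] b [-0.6764 -0.6691 -0.3277 -0.3211] 0.1968
steel 543 b [-0.52   -0.4995 -0.4796]
0.18 32 [0.1873 0.1902 0.193 ] -0.4986
0.19 50 [0.1872 0.19   0.1933] -0.4995
0.2 41 [0.1868 0.1908 0.1935] -0.4994
0.21 45 [0.1877 0.1904 0.1946] -0.4991
0.22 37 [0.1882 0.191  0.1958] -0.4986
0.23 57 [0.163  0.1913 0.195 ] -0.4992
0.24 66 [0.1706 0.1919 0.1947] -0.4989
0.25 68 [0.1882 0.1937 0.1993] -0.4994
0.26 79 [0.1673 0.1982 0.2011] -0.501
0.27 68 [0.1953 0.1986 0.2022] -0.5004
scene 9249 front a [0.2674 0.2705 0.4832 0.4874] b [-0.6792 -0.6768 -0.3319 -0.3223] 0.1947
steel 534 b [-0.5192 -0.5008 -0.4745]
0.18 24 [0.1866 0.1879 0.1899] -0.4987
0.19 43 [0.186  0.1884 0.1903] -0.4988
0.2 33 [0.1858 0.1883 0.1904] -0.4986
0.21 36 [0.1853 0.1888 0.1908] -0.5003
0.22 34 [0.1865 0.1889 0.1911] -0.5001
0.23 56 [0.1459 0.1882 0.1912] -0.4999
0.24 76 [0.1359 0.1887 0.1913] -0.5006
0.25 90 [0.132  0.19   0.1949] -0.501
0.26 91 [0.1332 0.1952 0.1987] -0.4947
0.27 51 [0.1944 0.1969 0.1989] -0.4983
```

send_rows(
  plan=[
    [255,0,0,-0.03,-0.086],
    [255,0,0,-0.03,-0.086],
    [255,0,0,-0.03,-0.086],
    [255,-0.02,-0.0256,0,0],
    [255,-0.02,-0.0256,0,0],
    [255,-0.02,-0.0256,0,0],
    [255,-0.02,-0.0256,0,0],
    [255,-0.02,-0.0256,0,0],
    [255,-0.02,-0.0256,0,0],
    [255,-0.02,-0.0256,0,0],
    [255,-0.02,-0.0256,0,0],
    [255,-0.02,-0.0256,0,0],
    [255,-0.02,-0.0256,0,0],
    [255,-0.02,-0.0256,0,0],
    [255,-0.02,-0.0256,0,0],
    [255,-0.02,-0.0256,0,0],
    [255,-0.02,-0.0256,0,0],
    [255,-0.02,-0.0256,0,0],
    [255,-0.02,-0.0256,0,0],
  ],
)

```text
time_s: 1.68
position: [0.5021, 0.1245, 0.3262]
tcp_rot: [[-0.99, 0.139, -0.001], [0.139, 0.99, 0.0], [0.001, -0.0, -1.0]]
force: [0.4, -0.4, -0.6]
opening: 0.008
grasp_force: 0.0
```

```bash
cat >> h.py <<'E'
def st():
    s=read_state();p=np.array(s['position']);R=np.array(s['tcp_rot'])
    print('t',round(s['time_s'],2),'a,b,z',(p[:2]@CX).round(4),(p[:2]@CY).round(4),p[2].round(4),'xyz',p.round(4),'yaw_y',np.degrees(np.arctan2(R[1,1],R[0,1])).round(2),'F(a,b,z)',np.round([np.dot(s['force'][:2],CX),np.dot(s['force'][:2],CY),s['force'][2]],2),'op',round(s['opening'],3),'g',round(s['grasp_force'],1));return s
E
python3 -c "
from h import *
st()
p,d=capture('wrist');cv2.imwrite('pics/w1.png',p);np.save('w1.npy',d)
d=np.load('top0.npy');P=cloud('top',d);a=P[...,:2]@CX;b=P[...,:2]@CY;z=P[...,2]
m=(z>.18)&(z<.2)&(abs(b+.5)<.017)&(a<.21);print(np.sort(a[m])[:12].round(4))
"
```

```text
t 1.68 a,b,z 0.1936 -0.4797 0.3262 xyz [0.5021 0.1245 0.3262] yaw_y 81.98 F(a,b,z) [-0.36 -0.48 -0.58] op 0.008 g 0.0
[0.1844 0.1848 0.1849 0.1851 0.1851 0.1855 0.1855 0.1857 0.186  0.1861
 0.1865 0.1868]
```

View pics/w1.png

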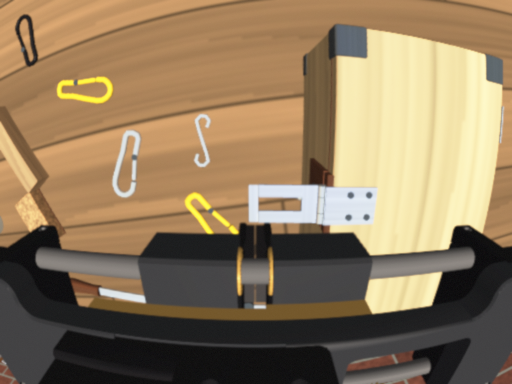

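The wrist view shows the leaf at (250–320, 205) ahead of the chest edge, with the closed fingers at (255,250). The fingers line up with the leaf's left rail and sit clear of the staple. I'll press it down.

send_rows(
  plan=[
    [255,0,0,0.02,0],
    [255,0,0,0.03,0],
    [255,0,0,0.03,0],
    [255,0,0,0.02,0],
    [255,0,0,0.015,0],
    [255,0,0,0.008,0],
    [255,0,0,0.008,0],
    [255,0,0,0.008,0],
    [255,0,0,0.008,0],
    [255,0,0,0.008,0],
    [255,0,0,0.008,0],
    [255,0,0,0.004,0],
    [255,0,0.003,0,0],
    [255,0,0.004,0,0],
    [255,0,0.004,0,0],
    [255,0,0.004,0,0],
    [255,0,0.004,0,0],
    [255,0,0.003,0,0],
  ],
)

```text
time_s: 3.23
position: [0.5051, 0.1484, 0.1598]
tcp_rot: [[-0.99, 0.139, 0.001], [0.139, 0.99, -0.0], [-0.001, 0.0, -1.0]]
force: [-0.1, -1.5, -0.1]
opening: 0.009
grasp_force: 0.4
```

```bash
python3 -c "
from h import *
st()"
```

```text
t 3.23 a,b,z 0.2176 -0.4794 0.1598 xyz [0.5051 0.1484 0.1598] yaw_y 82.02 F(a,b,z) [-1.52 -0.08 -0.13] op 0.009 g 0.4
```

send_rows(
  plan=[
    [255,0,0.002,0,0],
    [255,0,0.002,0,0],
    [255,0,0.002,0,0],
    [255,0,0.002,0,0],
    [255,0,0.002,0,0],
    [255,0,0.002,0,0],
    [255,0,0.002,0,0],
    [255,0,0.002,0,0],
    [255,0,0.002,0,0],
    [255,0,0.001,0,0],
    [255,0,0.001,0,0],
    [255,0,0,0,0],
  ],
)

```text
time_s: 4.23
position: [0.5077, 0.1678, 0.1595]
tcp_rot: [[-0.99, 0.139, -0.0], [0.139, 0.99, 0.0], [0.0, 0.0, -1.0]]
force: [-0.4, -0.5, -0.6]
opening: 0.001
grasp_force: 0.2
```

```bash
python3 -c "
from h import *
st()"
```

```text
t 4.23 a,b,z 0.2373 -0.4792 0.1595 xyz [0.5077 0.1678 0.1595] yaw_y 81.99 F(a,b,z) [-0.54  0.36 -0.57] op 0.001 g 0.2
```

send_rows(
  plan=[
    [255,0,0.001,0,0],
    [255,0,0.001,0,0],
    [255,0,0.001,0,0],
    [255,0,0.0,0,0],
  ],
)

```text
time_s: 4.57
position: [0.5081, 0.1707, 0.1595]
tcp_rot: [[-0.99, 0.139, -0.0], [0.139, 0.99, 0.0], [0.0, 0.0, -1.0]]
force: [0.3, -0.8, 0.0]
opening: 0.004
grasp_force: 0.4
```

send_rows(
  plan=[
    [255,0,0.001,0,0],
    [255,0,0,0,0],
  ],
)

```text
time_s: 4.73
position: [0.5083, 0.1717, 0.1595]
tcp_rot: [[-0.99, 0.139, -0.0], [0.139, 0.99, 0.0], [0.0, 0.0, -1.0]]
force: [1.0, -1.3, -0.7]
opening: 0.011
grasp_force: 0.4
```

send_rows(
  plan=[
    [255,0,0.001,0,0],
    [255,0,0,0,0],
  ],
)

```text
time_s: 4.9
position: [0.5084, 0.1727, 0.1595]
tcp_rot: [[-0.99, 0.139, -0.0], [0.139, 0.99, 0.0], [0.0, 0.0, -1.0]]
force: [0.7, -1.3, -0.6]
opening: 0.007
grasp_force: 0.5
```

send_rows(
  plan=[
    [255,0,0.001,0,0],
    [255,0,0,0,0],
  ],
)

```text
time_s: 5.07
position: [0.5086, 0.1737, 0.1595]
tcp_rot: [[-0.99, 0.139, -0.0], [0.139, 0.99, 0.0], [0.0, 0.0, -1.0]]
force: [-0.2, -1.2, -0.9]
opening: 0.004
grasp_force: 0.5
```

send_rows(
  plan=[
    [255,0,0.001,0,0],
    [255,0,0,0,0],
  ],
)

```text
time_s: 5.23
position: [0.5087, 0.1746, 0.1596]
tcp_rot: [[-0.99, 0.139, 0.0], [0.139, 0.99, 0.0], [0.0, 0.0, -1.0]]
force: [-0.6, -1.7, 0.3]
opening: 0.007
grasp_force: 0.5
```

send_rows(
  plan=[
    [255,0,0.001,0,0],
    [255,0,0,0,0],
  ],
)

```text
time_s: 5.4
position: [0.5089, 0.1757, 0.1595]
tcp_rot: [[-0.99, 0.139, 0.0], [0.139, 0.99, 0.0], [0.0, 0.0, -1.0]]
force: [-0.5, -0.8, -0.2]
opening: 0.006
grasp_force: 0.5
```

send_rows(
  plan=[
    [255,0,0.001,0,0],
    [255,0,0.001,0,0],
    [255,0,0,0,0],
  ],
)

```text
time_s: 5.65
position: [0.509, 0.1768, 0.1595]
tcp_rot: [[-0.99, 0.139, -0.001], [0.139, 0.99, -0.002], [0.0, -0.002, -1.0]]
force: [-0.8, -4.5, 0.7]
opening: 0.004
grasp_force: 2.3
```

send_rows(
  plan=[
    [255,0,0.001,0,0],
    [255,0,0.001,0,0],
    [255,0,0,0,0],
  ],
)

```text
time_s: 5.9
position: [0.509, 0.1771, 0.1595]
tcp_rot: [[-0.99, 0.138, -0.001], [0.138, 0.99, -0.005], [0.001, -0.005, -1.0]]
force: [-1.0, -9.9, 0.8]
opening: 0.006
grasp_force: 5.1
```

send_rows(
  plan=[
    [255,0,0.001,0,0],
    [255,0,0.001,0,0],
    [255,0,0,0,0],
  ],
)

```text
time_s: 6.15
position: [0.5091, 0.1776, 0.1595]
tcp_rot: [[-0.991, 0.137, -0.002], [0.137, 0.99, -0.007], [0.001, -0.008, -1.0]]
force: [-2.1, -14.9, 1.0]
opening: 0.001
grasp_force: 7.6
```

send_rows(
  plan=[
    [255,0,-0.02,0,0],
    [255,0,-0.04,0,0],
    [255,0,-0.01,-0.03,0],
    [255,0,0,-0.04,0],
    [255,0,0,-0.01,0],
    [70,0.0026,-0.027,0,0],
    [70,0.0026,-0.027,0,0],
    [70,0.0026,-0.027,0,0],
    [70,0.0026,-0.027,0,0],
    [70,0.0026,-0.027,0,0],
    [70,0.0026,-0.027,0,0.08],
    [70,0.0026,-0.02,0,0.08],
    [70,0,0,0,0.035],
    [70,0,0,0,0],
  ],
)

```text
time_s: 7.32
position: [0.4553, -0.0659, 0.2399]
tcp_rot: [[-0.943, 0.332, 0.002], [0.332, 0.943, 0.0], [-0.001, 0.001, -1.0]]
force: [-0.5, 0.2, -0.2]
opening: 0.601
grasp_force: 0.0
```

```bash
python3 -c "
from h import *
st()
p,d=capture('wrist');w=p
s,ds=capture('scene');t,dt=capture('top');np.save('s1.npy',ds);np.save('t1.npy',dt);cv2.imwrite('s1.png',s);cv2.imwrite('t1.png',t)
z=lambda p,u0,u1,v0,v1,w,h:cv2.resize(p[v0:v1,u0:u1],(w,h),interpolation=cv2.INTER_CUBIC)
cv2.imwrite('pics/c2.png',np.vstack([np.hstack([z(s,320,400,150,210,400,300),z(t,125,205,145,205,400,300)]),np.hstack([z(w,0,512,0,384,400,300),z(t,230,310,170,230,400,300)])]))
for n,d,p in(('top',dt,t),('scene',ds,s)):
    P=cloud(n,d);a=P[...,:2]@CX;b=P[...,:2]@CY;zz=P[...,2];sat=cv2.cvtColor(p,cv2.COLOR_BGR2HSV)[...,1]
    m=(sat<60)&(zz>.1)&(zz<.188)&(a>.2)&(a<.28)&(abs(b+.5)<.03);print(n,m.sum())
    for i in np.argwhere(m)[::2]: 
        v,u=i;print(u,v,a[v,u].round(4),b[v,u].round(4),zz[v,u].round(3),end=' | ')
    print()
"
```

```text
t 7.32 a,b,z -0.0015 -0.46 0.2399 xyz [ 0.4553 -0.0659  0.2399] yaw_y 70.63 F(a,b,z) [ 0.16  0.5  -0.2 ] op 0.601 g 0.0
top 102
161 166 0.2634 -0.5227 0.177 | 163 169 0.2587 -0.517 0.17 | 163 170 0.2583 -0.5145 0.169 | 165 170 0.257 -0.5179 0.153 | 164 171 0.2584 -0.5144 0.156 | 166 171 0.2582 -0.5186 0.135 | 163 172 0.258 -0.5098 0.166 | 165 172 0.2578 -0.5139 0.145 | 162 173 0.2585 -0.5059 0.173 | 164 173 0.2575 -0.5093 0.156 | 166 173 0.2584 -0.5141 0.129 | 163 174 0.2596 -0.5064 0.155 | 165 174 0.2574 -0.509 0.143 | 162 175 0.2575 -0.5007 0.173 | 164 175 0.2535 -0.5022 0.169 | 166 175 0.2497 -0.5038 0.163 | 163 176 0.2552 -0.4991 0.17 | 165 176 0.2497 -0.4995 0.172 | 167 176 0.2455 -0.5009 0.169 | 169 176 0.2416 -0.5024 0.164 | 162 177 0.2572 -0.4961 0.171 | 164 177 0.2521 -0.4968 0.171 | 166 177 0.2473 -0.4977 0.17 | 168 177 0.2427 -0.4988 0.168 | 170 177 0.2379 -0.4998 0.167 | 161 178 0.2586 -0.4928 0.173 | 163 178 0.2614 -0.4982 0.14 | 165 178 0.2575 -0.4999 0.134 | 167 178 0.2446 -0.4958 0.168 | 169 178 0.24 -0.4969 0.166 | 171 178 0.2347 -0.4975 0.168 | 162 179 0.2607 -0.493
[... 2627 characters left out ...]
 | 362 195 0.2612 -0.5171 0.153 | 352 196 0.2425 -0.501 0.132 | 354 196 0.247 -0.5026 0.134 | 356 196 0.2527 -0.5005 0.132 | 358 196 0.2572 -0.5021 0.134 | 360 196 0.2578 -0.5148 0.147 | 362 196 0.2625 -0.5153 0.148 | 355 197 0.25 -0.503 0.131 | 357 197 0.255 -0.503 0.131 | 359 197 0.2578 -0.5094 0.138 | 361 197 0.2587 -0.5208 0.15 | 357 198 0.258 -0.4961 0.12 | 359 198 0.2588 -0.5083 0.133 | 361 198 0.2606 -0.5173 0.143 | 358 199 0.2584 -0.504 0.125 | 360 199 0.2578 -0.5203 0.142 | 358 200 0.2582 -0.5066 0.124 | 360 200 0.2581 -0.521 0.139 | 359 201 0.2586 -0.5144 0.128 | 361 201 0.2623 -0.5181 0.133 | 360 202 0.261 -0.5166 0.127 | 359 203 0.2593 -0.5161 0.123 | 359 204 0.2586 -0.52 0.124 |
```

View pics/c2.png

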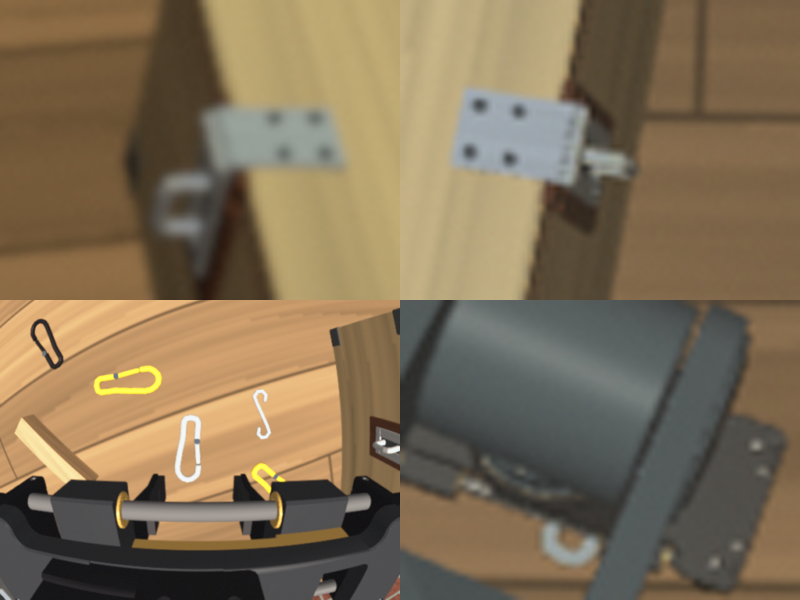

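The hasp is flat: its face reads a≈0.258 at every height. The staple bar is at a≈0.239. In the wrist view the carabiner is undisturbed, at crop (187,448). I'll cross-check its pose with the scene camera.

```bash
python3 -c "
from h import *
for n,(u0,u1,v0,v1) in {'top':(246,296,178,228),'scene':(225,268,200,250)}.items():
    p=cv2.imread(f'pics/{n}0.png')[v0:v1,u0:u1];P=cloud(n,np.load(n+'0.npy'))[v0:v1,u0:u1]
    sat=cv2.cvtColor(p,cv2.COLOR_BGR2HSV)[...,1]
    m=(sat<75);q=np.array([ground(n,u+u0,v+v0,.007)[:2] for v,u in np.argwhere(m)],np.float32)
    print(n,np.median(P[...,2][m]),cv2.minAreaRect(q),'bench z',np.median(P[...,2][~m]))
    # refined fit: ends along axis by percentile profile
    ax=np.array([.945,-.327]);o=np.array([.4835,-.0977]);x=(q-o)@ax;y=(q-o)@np.array([.327,.945])
    for lo in np.arange(-.065,.065,.01):
        k=(x>lo)&(x<=lo+.01)
        if k.sum(): print(round(lo,3),(y[k].min()*1e3).round(1),(y[k].max()*1e3).round(1),end='; ')
    print(x.min(),x.max())
for n in('s1','t1'):
    P=cloud({'s1':'scene','t1':'top'}[n],np.load(n+'.npy'));a=P[...,:2]@CX;b=P[...,:2]@CY;z=P[...,2]
    m=(z>.06)&(z<.17)&(a>.24)&(a<.29)&(abs(b+.5)>.045)&(abs(b+.5)<.15);print(n,m.sum(),'front',np.percentile(a[m],[10,50,90]) if m.sum() else 0)
"
```

```text
top 0.009208044881658828 ((0.48342522978782654, -0.0973232090473175), (0.04697614908218384, 0.1216358169913292), 70.54619598388672) bench z 0.0009299610801781766
-0.065 -7.0 20.2; -0.055 -10.5 23.1; -0.045 -10.3 24.1; -0.035 -11.8 22.6; -0.025 -14.3 21.1; -0.015 -16.8 21.4; -0.005 -17.5 21.6; 0.005 -20.1 21.9; 0.015 -21.6 23.1; 0.025 -23.3 23.3; 0.035 -23.1 23.6; 0.045 -20.2 20.1; 0.055 -13.6 11.2; -0.06095514566102026 0.060605954926228535
scene 0.006344154567778704 ((0.4831141531467438, -0.09247703105211258), (0.047810401767492294, 0.12583525478839874), 62.517642974853516) bench z -0.001353133372675619
-0.065 -8.8 19.6; -0.055 -10.7 21.8; -0.045 -11.1 23.3; -0.035 -12.3 22.0; -0.025 -14.5 20.7; -0.015 -17.6 21.5; -0.005 -18.7 21.0; 0.005 -21.6 22.4; 0.015 -22.7 21.8; 0.025 -23.8 23.9; 0.035 -21.4 22.7; 0.045 -19.1 21.4; 0.055 -11.6 12.4; -0.06585827991017101 0.06084460798255206
s1 830 front [0.26715749 0.26788913 0.26856182]
t1 756 front [0.26725503 0.26796213 0.26862361]
```

```bash
cat >> h.py <<'E'
C=np.array([[-49,12],[-18,12.3],[25,18],[36,17.8],[43,16.5],[48,13],[52,8],[54.5,0],[52,-9],[47,-14.5],[40,-18],[30,-18.5],[20,-17.5],[-22,-12],[-49,-12],[-54,-9],[-57,-4],[-57,4],[-54,9],[-49,12]])/1e3
from scipy.spatial import cKDTree
from scipy.optimize import minimize
_l=np.concatenate([np.linspace(C[i],C[i+1],40) for i in range(len(C)-1)]);TREE=cKDTree(_l)
def fit(q,x0):
    f=lambda p:np.mean(np.minimum(TREE.query((q-p[:2])@np.array([[np.cos(p[2]),-np.sin(p[2])],[np.sin(p[2]),np.cos(p[2])]]))[0],.012)**2)*1e6
    r=minimize(f,x0,method='Nelder-Mead',options=dict(initial_simplex=np.array(x0)+np.vstack([np.zeros(3),np.diag([.008,.008,.1])]),xatol=1e-5,fatol=1e-4));return r.x,r.fun
E
python3 -c "
from h import *
for n,(u0,u1,v0,v1) in {'top':(246,296,178,228),'scene':(225,268,200,250)}.items():
    p=cv2.imread(f'pics/{n}0.png')[v0:v1,u0:u1]
    m=cv2.cvtColor(p,cv2.COLOR_BGR2HSV)[...,1]<75;q=np.array([ground(n,u+u0,v+v0,.006)[:2] for v,u in np.argwhere(m)])
    x,f=fit(q,[.4835,-.0977,-.4]);print(n,x.round(4),np.degrees(x[2]),f,'tail',x[:2]-.035*np.array([np.cos(x[2]),np.sin(x[2])]))
"
```

```text
top [ 0.4854 -0.0952 -0.4149] -23.772485483704596 10.267891548619557 tail [ 0.45335073 -0.08111945]
scene [ 0.4832 -0.0951 -0.4093] -23.450278796259052 13.997894152556569 tail [ 0.45106274 -0.08118595]
```

send_rows(
  plan=[
    [50,0,0,0,0.074],
    [50,-0.0033,-0.0153,0.02,0],
    [50,0,0,0.035,0],
    [50,0,0,0.04,0],
    [50,0,0,0.04,0],
    [50,0,0,0.035,0],
    [50,0,0,0.02,0],
    [50,0,0,0.015,0],
    [50,0,0,0.01,0],
    [50,0,0,0.0085,0],
    [50,0,0,0,0],
    [255,0,0,0,0],
    [255,0,0,0,0],
    [255,0,0,0,0],
    [255,0,0,0,0],
    [255,0,0,0,0],
    [255,0,0,0,0],
    [255,0,0,0,0],
  ],
)

```text
time_s: 8.97
position: [0.4521, -0.0805, 0.0163]
tcp_rot: [[-0.918, 0.398, 0.0], [0.398, 0.918, -0.0], [-0.001, 0.0, -1.0]]
force: [-0.0, -0.6, 1.9]
opening: 0.375
grasp_force: 30.0
```

```bash
python3 -c "
from h import *
st()"
```

```text
t 8.97 a,b,z -0.0164 -0.4589 0.0163 xyz [ 0.4521 -0.0805  0.0163] yaw_y 66.57 F(a,b,z) [-0.59 -0.06  1.93] op 0.375 g 30.0
```

send_rows(
  plan=[
    [255,0,0,-0.015,0],
    [255,0,0,-0.03,0],
    [255,0,0,-0.035,0],
    [255,0,0,-0.035,0],
    [255,0,0,-0.02,0],
    [255,0,0,-0.0097,0],
    [255,0,0,0,-0.0934],
    [255,0,0,0,-0.0934],
    [255,0,0,0,-0.0934],
    [255,0,0,0,-0.0934],
    [255,-0.0017,0.021,0,0],
    [255,-0.0017,0.0259,0,0],
    [255,-0.0017,0.0259,0,0],
    [255,-0.0017,0.0259,0,0],
    [255,-0.0017,0.0259,0,0],
    [255,-0.0017,0.0259,0,0],
    [255,-0.0017,0.0259,0,0],
    [255,-0.0016,0.021,0,0],
    [255,0,0.0101,0,0],
    [255,0,0,0,0],
  ],
)

```text
time_s: 10.63
position: [0.472, 0.1281, 0.1604]
tcp_rot: [[-0.999, 0.032, -0.001], [0.032, 0.999, 0.0], [0.001, 0.0, -1.0]]
force: [0.7, -0.8, -2.7]
opening: 0.378
grasp_force: 30.0
```

```bash
python3 -c "
from h import *
st()
w,dw=capture('wrist');s,ds=capture('scene');t,dt=capture('top');cv2.imwrite('s2.png',s);cv2.imwrite('t2.png',t);cv2.imwrite('w2.png',w);np.save('s2.npy',ds);np.save('t2.npy',dt)
z=lambda p,u0,u1,v0,v1,w,h:cv2.resize(p[v0:v1,u0:u1],(w,h),interpolation=cv2.INTER_CUBIC)
cv2.imwrite('pics/c3.png',np.vstack([np.hstack([z(s,290,390,140,215,400,300),z(t,140,240,140,215,400,300)]),np.hstack([z(w,0,512,0,384,400,300),z(w,230,390,120,240,400,300)])]))
"
```

```text
t 10.63 a,b,z 0.1929 -0.4495 0.1604 xyz [0.472  0.1281 0.1604] yaw_y 88.16 F(a,b,z) [-0.73 -0.86 -2.67] op 0.378 g 30.0
```

View pics/c3.png

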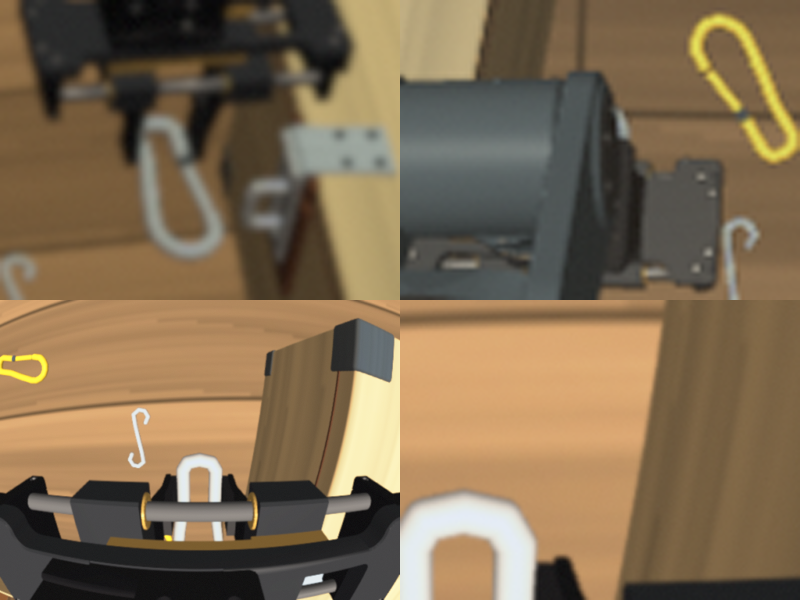

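The scene crop shows the carabiner level in the jaws at crop (180,190), its gate facing the staple at (265,205). I'll measure both in the same scene cloud.

```bash
cat >> h.py <<'E'
def held(s,ds,box=(322,348,165,206),zr=(.135,.17)):
    u0,u1,v0,v1=box;P=cloud('scene',ds)[v0:v1,u0:u1].reshape(-1,3);h=cv2.cvtColor(s[v0:v1,u0:u1],cv2.COLOR_BGR2HSV).reshape(-1,3)
    m=(h[:,1]<70)&(h[:,2]>95)&(P[:,2]>zr[0])&(P[:,2]<zr[1])
    return P[m]
E
python3 -c "
from h import *
s=cv2.imread('s2.png');q=held(s,np.load('s2.npy'));print(len(q),np.percentile(q[:,2],[5,50,95]).round(4))
sa=np.c_[-q[:,:2]@CY,q[:,:2]@CX]
x,f=fit(sa,[.484,.194,.1]);print('origin s,a',x.round(4),np.degrees(x[2]),f)
l=(sa-x[:2])@np.array([[np.cos(x[2]),-np.sin(x[2])],[np.sin(x[2]),np.cos(x[2])]])
for lo in range(-40,60,10):
    k=(l[:,0]*1e3>lo)&(l[:,0]*1e3<=lo+10)
    if k.sum():print(lo,k.sum(),np.median(q[k,2]).round(4),(l[k,1].min()*1e3).round(1),(l[k,1].max()*1e3).round(1))
print('xmax',l[:,0].max())
"
```

```text
258 [0.1472 0.1509 0.1538]
origin s,a [0.4861 0.1926 0.0956] 5.479404501856505 6.989257748980686
-40 19 0.1524 -13.0 16.9
-30 14 0.1518 -16.7 14.8
-20 16 0.1518 -17.3 15.2
-10 22 0.1509 -18.4 15.8
0 21 0.151 -20.5 17.7
10 17 0.1513 -19.7 19.3
20 20 0.151 -21.8 21.2
30 24 0.1507 -22.6 22.2
40 37 0.1503 -20.2 20.1
50 30 0.1493 -12.6 12.8
xmax 0.05867701719552516
```

send_rows(
  plan=[
    [255,-0.001,0.003,-0.001,0],
    [255,-0.0004,0.004,0,0],
    [255,-0.0004,0.004,0,0],
    [255,-0.0004,0.003,0,0],
    [255,0,0,0,0],
  ],
)

```text
time_s: 11.2
position: [0.4756, 0.1407, 0.1618]
tcp_rot: [[-0.999, 0.035, 0.0], [0.035, 0.999, 0.0], [-0.0, 0.0, -1.0]]
force: [-0.6, 0.2, -2.3]
opening: 0.379
grasp_force: 30.0
```

send_rows(
  plan=[
    [255,-0.0001,0.001,0,0],
    [255,-0.0001,0.001,0,0],
    [255,-0.0001,0.001,0,0],
    [255,-0.0001,0.001,0,0],
    [255,-0.0001,0.001,0,0],
    [255,-0.0001,0.001,0,0],
    [255,0,0,0,0],
  ],
)

```text
time_s: 11.78
position: [0.4763, 0.1466, 0.1618]
tcp_rot: [[-0.999, 0.035, 0.0], [0.035, 0.999, 0.0], [-0.0, 0.0, -1.0]]
force: [0.1, 0.1, -1.9]
opening: 0.38
grasp_force: 30.0
```

```bash
python3 -c "
from h import *
st()"
```

```text
t 11.78 a,b,z 0.2118 -0.4511 0.1618 xyz [0.4763 0.1466 0.1618] yaw_y 87.99 F(a,b,z) [ 0.1  -0.09 -1.93] op 0.38 g 30.0
```

send_rows(
  plan=[
    [255,-0.0001,0.001,0,0],
    [255,-0.0001,0.001,0,0],
    [255,-0.0001,0.001,0,0],
    [255,-0.0001,0.001,0,0],
    [255,0,0,0,0],
  ],
)

```text
time_s: 12.2
position: [0.4762, 0.1503, 0.1616]
tcp_rot: [[-0.999, 0.035, -0.001], [0.035, 0.999, -0.0], [0.001, -0.0, -1.0]]
force: [-1.4, -2.5, -1.1]
opening: 0.375
grasp_force: 30.0
```

send_rows(
  plan=[
    [255,-0.0001,0.001,0,0],
    [255,-0.0001,0.001,0,0],
    [255,-0.0001,0.001,0,0],
    [255,0,0,0,0],
  ],
)

```text
time_s: 12.53
position: [0.4769, 0.1534, 0.1616]
tcp_rot: [[-0.999, 0.035, -0.001], [0.035, 0.999, -0.0], [0.001, -0.0, -1.0]]
force: [-1.2, -2.0, -2.5]
opening: 0.382
grasp_force: 30.0
```

```bash
python3 -c "
from h import *
st()"
```

```text
t 12.53 a,b,z 0.2187 -0.4507 0.1616 xyz [0.4769 0.1534 0.1616] yaw_y 87.99 F(a,b,z) [-2.13  0.95 -2.46] op 0.382 g 30.0
```

send_rows(
  plan=[
    [255,-0.0001,0.001,0,0],
    [255,-0.0001,0.001,0,0],
    [255,-0.0001,0.001,0,0],
    [255,0,0,0,0],
  ],
)

```text
time_s: 12.87
position: [0.4773, 0.1565, 0.1616]
tcp_rot: [[-0.999, 0.035, -0.001], [0.035, 0.999, -0.0], [0.001, -0.0, -1.0]]
force: [-2.8, -1.3, -2.1]
opening: 0.38
grasp_force: 30.0
```

send_rows(
  plan=[
    [255,-0.0001,0.001,0,0],
    [255,-0.0001,0.001,0,0],
    [255,0,0,0,0],
  ],
)

```text
time_s: 13.12
position: [0.4776, 0.1585, 0.1617]
tcp_rot: [[-0.999, 0.035, -0.001], [0.035, 0.999, 0.0], [0.001, -0.0, -1.0]]
force: [-2.6, -2.5, -2.6]
opening: 0.378
grasp_force: 30.0
```

send_rows(
  plan=[
    [255,-0.0001,0.001,0,0],
    [255,-0.0001,0.001,0,0],
    [255,0,0,0,0],
  ],
)

```text
time_s: 13.37
position: [0.478, 0.1605, 0.1617]
tcp_rot: [[-0.999, 0.035, -0.0], [0.035, 0.999, 0.0], [0.0, 0.0, -1.0]]
force: [-2.9, -2.3, -1.5]
opening: 0.379
grasp_force: 30.0
```

send_rows(
  plan=[
    [255,-0.0001,0.001,0,0],
    [255,-0.0001,0.001,0,0],
    [255,0,0,0,0],
  ],
)

```text
time_s: 13.62
position: [0.4784, 0.1625, 0.1617]
tcp_rot: [[-0.999, 0.035, -0.0], [0.035, 0.999, 0.0], [0.0, 0.0, -1.0]]
force: [-2.8, -2.1, -2.7]
opening: 0.379
grasp_force: 30.0
```

send_rows(
  plan=[
    [255,-0.0001,0.001,0,0],
    [255,0,0,0,0],
  ],
)

```text
time_s: 13.78
position: [0.4787, 0.1634, 0.1618]
tcp_rot: [[-0.999, 0.035, 0.0], [0.035, 0.999, 0.0], [-0.0, 0.0, -1.0]]
force: [-1.4, -3.7, -2.1]
opening: 0.376
grasp_force: 30.0
```

send_rows(
  plan=[
    [255,-0.0001,0.0007,0,0],
    [255,0,0,0,0],
  ],
)

```text
time_s: 13.95
position: [0.4788, 0.1641, 0.1618]
tcp_rot: [[-0.999, 0.035, 0.0], [0.035, 0.999, 0.0], [-0.0, 0.0, -1.0]]
force: [-2.7, -2.7, -1.9]
opening: 0.378
grasp_force: 30.0
```

send_rows(
  plan=[
    [255,-0.0001,0.0007,0,0],
    [255,0,0,0,0],
  ],
)

```text
time_s: 14.12
position: [0.479, 0.1647, 0.1618]
tcp_rot: [[-0.999, 0.035, 0.0], [0.035, 0.999, 0.0], [-0.0, 0.0, -1.0]]
force: [-2.6, -2.8, -2.4]
opening: 0.378
grasp_force: 30.0
```

send_rows(
  plan=[
    [255,-0.0001,0.0007,0,0],
    [255,0,0,0,0],
  ],
)

```text
time_s: 14.28
position: [0.4792, 0.1654, 0.1618]
tcp_rot: [[-0.999, 0.035, 0.001], [0.035, 0.999, 0.0], [-0.001, 0.0, -1.0]]
force: [-0.9, -3.5, -3.0]
opening: 0.381
grasp_force: 30.0
```

send_rows(
  plan=[
    [255,-0.0001,0.0007,0,0],
    [255,0,0,0,0],
  ],
)

```text
time_s: 14.45
position: [0.4793, 0.1659, 0.1618]
tcp_rot: [[-0.999, 0.035, 0.0], [0.035, 0.999, -0.001], [-0.0, -0.0, -1.0]]
force: [-1.3, -3.8, -3.7]
opening: 0.378
grasp_force: 30.1
```

send_rows(
  plan=[
    [255,-0.0001,0.0007,0,0],
    [255,0,0,0,0],
  ],
)

```text
time_s: 14.62
position: [0.4793, 0.1662, 0.1617]
tcp_rot: [[-0.999, 0.035, -0.0], [0.035, 0.999, -0.001], [0.0, -0.001, -1.0]]
force: [-1.6, -5.1, -2.1]
opening: 0.379
grasp_force: 30.1
```

```bash
python3 -c "
from h import *
st()
s,ds=capture('scene');cv2.imwrite('s3.png',s);np.save('s3.npy',ds)
cv2.imwrite('pics/c4.png',cv2.resize(s[155:215,320:400],(800,600),interpolation=cv2.INTER_CUBIC))"
```

```text
t 14.62 a,b,z 0.2317 -0.4513 0.1617 xyz [0.4793 0.1662 0.1617] yaw_y 87.98 F(a,b,z) [-5.25  0.87 -2.13] op 0.379 g 30.1
```

View pics/c4.png

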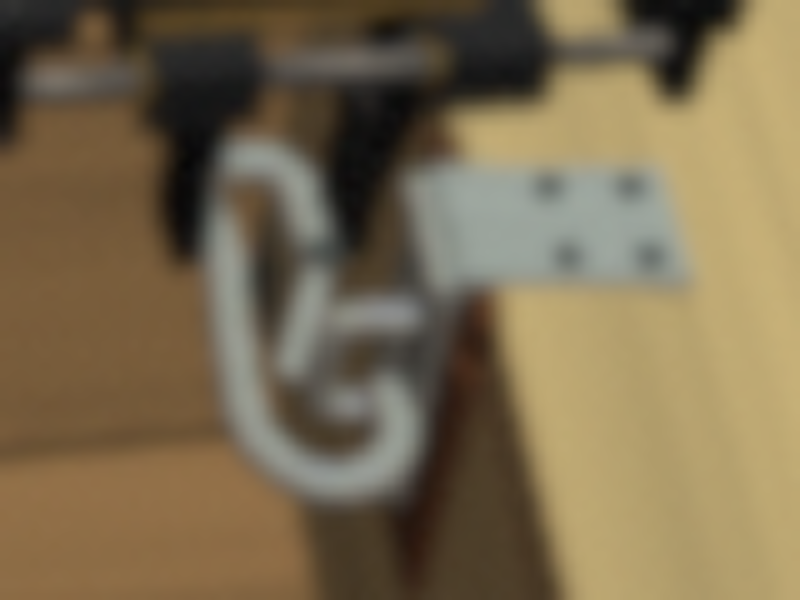

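The picture shows the gate swung inwards by the staple bar (crop 300,330), with the nose end (390,390) going in beside the lower leg against the hasp. I'll back off 1 mm and draw the carabiner along.

send_rows(
  plan=[
    [255,0,-0.0012,0,0],
    [255,0,0,0,0],
    [255,0.002,0.0002,0,0],
    [255,0.002,0.0002,0,0],
    [255,0.002,0.0002,0,0],
    [255,0,0,0,0],
  ],
)

```text
time_s: 15.17
position: [0.4732, 0.1664, 0.162]
tcp_rot: [[-0.999, 0.035, 0.001], [0.035, 0.999, 0.0], [-0.001, 0.0, -1.0]]
force: [0.0, -4.7, -1.8]
opening: 0.379
grasp_force: 30.1
```

send_rows(
  plan=[
    [255,0.002,0.0002,0,0],
    [255,0.002,0.0002,0,0],
    [255,0,0,0,0],
  ],
)

```text
time_s: 15.42
position: [0.4677, 0.1671, 0.1616]
tcp_rot: [[-0.999, 0.035, -0.003], [0.035, 0.999, 0.0], [0.003, 0.0, -1.0]]
force: [-1.4, -3.3, -1.2]
opening: 0.38
grasp_force: 30.1
```

send_rows(
  plan=[
    [255,0.002,0.0002,0,0],
    [255,0.002,0.0002,0,0],
    [255,0,0,0,0],
  ],
)

```text
time_s: 15.67
position: [0.465, 0.1677, 0.1618]
tcp_rot: [[-0.999, 0.035, 0.0], [0.035, 0.999, 0.0], [-0.0, 0.0, -1.0]]
force: [0.6, -3.1, -2.3]
opening: 0.377
grasp_force: 30.1
```

send_rows(
  plan=[
    [255,0.002,0.0002,0,0],
    [255,0.002,0.0002,0,0],
    [255,0.002,0.0002,0,0],
    [255,0,0,0,0],
  ],
)

```text
time_s: 16.0
position: [0.4582, 0.1688, 0.1617]
tcp_rot: [[-0.999, 0.035, -0.001], [0.035, 0.999, 0.001], [0.001, 0.001, -1.0]]
force: [-0.2, 0.6, -2.1]
opening: 0.375
grasp_force: 30.0
```

send_rows(
  plan=[
    [255,0.002,0.0002,0,0],
    [255,0.002,0.0002,0,0],
    [255,0,0,0,0],
  ],
)

```text
time_s: 16.25
position: [0.4545, 0.1691, 0.1617]
tcp_rot: [[-0.999, 0.035, -0.001], [0.035, 0.999, 0.0], [0.001, 0.0, -1.0]]
force: [-0.1, -0.5, -2.2]
opening: 0.379
grasp_force: 30.0
```

send_rows(
  plan=[
    [255,0.001,0.0001,0,0],
    [255,0.001,0.0001,0,0],
    [255,0,0,0,0],
  ],
)

```text
time_s: 16.5
position: [0.453, 0.1691, 0.1617]
tcp_rot: [[-0.999, 0.035, -0.0], [0.035, 0.999, 0.0], [0.0, 0.0, -1.0]]
force: [0.5, -0.6, -1.6]
opening: 0.38
grasp_force: 30.0
```

```bash
python3 -c "
from h import *
st()
s,ds=capture('scene');cv2.imwrite('s4.png',s);np.save('s4.npy',ds)
cv2.imwrite('pics/c5.png',cv2.resize(s[155:215,320:400],(800,600),interpolation=cv2.INTER_CUBIC))"
```

```text
t 16.5 a,b,z 0.2309 -0.4249 0.1617 xyz [0.453  0.1691 0.1617] yaw_y 87.99 F(a,b,z) [-0.53 -0.62 -1.63] op 0.38 g 30.0
```

View pics/c5.png

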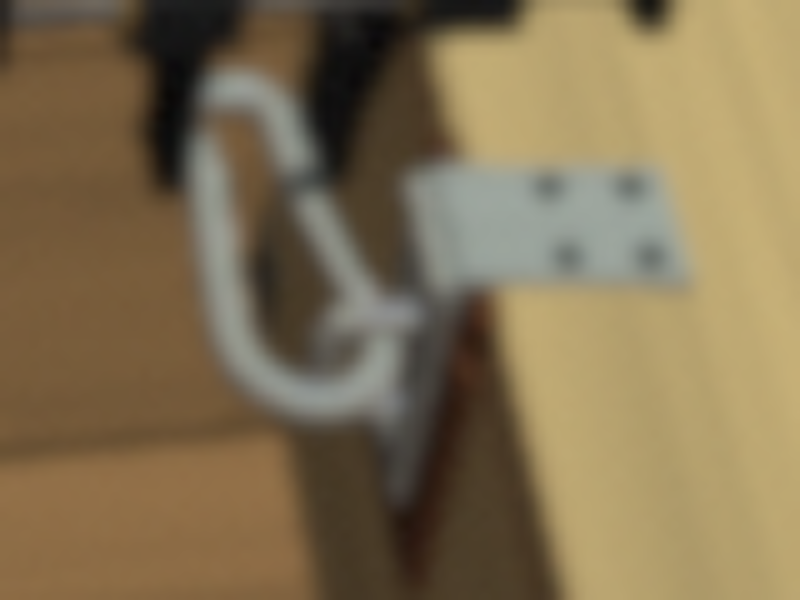

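The picture shows the gate shut and straight again, with the staple's bar inside the bow (340,340) and no load on the tool. I'll swing the tail away from the chest about the bar so the fingers have room to open.

send_rows(
  plan=[
    [255,-0.0002,-0.0038,0,-0.05],
    [255,-0.0002,-0.0038,0,-0.05],
    [255,-0.0002,-0.0038,0,-0.05],
    [255,0,0,0,0],
  ],
)

```text
time_s: 16.88
position: [0.4541, 0.1573, 0.1617]
tcp_rot: [[-0.993, -0.115, -0.0], [-0.115, 0.993, -0.0], [0.0, -0.0, -1.0]]
force: [0.2, 0.7, -1.3]
opening: 0.379
grasp_force: 30.0
```

send_rows(
  plan=[
    [255,-0.0002,-0.0038,0,-0.05],
    [255,-0.0002,-0.0038,0,-0.05],
    [255,-0.0002,-0.0038,0,-0.05],
    [255,0,0,0,0],
  ],
)

```text
time_s: 17.22
position: [0.4567, 0.1463, 0.1618]
tcp_rot: [[-0.965, -0.261, 0.0], [-0.261, 0.965, 0.0], [-0.0, -0.0, -1.0]]
force: [0.1, 0.8, -1.9]
opening: 0.376
grasp_force: 30.0
```

send_rows(
  plan=[
    [255,-0.0002,-0.0038,0,-0.05],
    [255,-0.0002,-0.0038,0,-0.05],
    [255,-0.0002,-0.0038,0,-0.05],
    [255,0,0,0,0],
  ],
)

```text
time_s: 17.55
position: [0.4609, 0.1358, 0.1618]
tcp_rot: [[-0.916, -0.402, 0.0], [-0.402, 0.916, 0.0], [-0.0, -0.0, -1.0]]
force: [-0.1, 0.8, -1.7]
opening: 0.381
grasp_force: 30.0
```

send_rows(
  plan=[
    [255,0,0,0.002,0],
    [255,0,0,0.002,0],
    [255,0,0,0,0],
    [70,0,0,0,0],
    [70,0,0,0,0],
    [70,0,0,0,0],
    [70,0,0,0,0],
    [70,0,0,0,0],
    [70,0,0,0,0],
    [70,0,0,0,0],
    [70,0,0,0,0],
    [70,0,0,-0.02,0],
    [70,0,0,-0.04,0],
    [70,0,0,-0.04,0],
    [70,0,0,-0.04,0],
    [70,0.03,-0.02,0,0],
    [70,0.03,-0.02,0,0],
    [70,0.03,-0.02,0,0],
    [70,0,0,0,0],
  ],
)

```text
time_s: 19.13
position: [0.3986, 0.0417, 0.2976]
tcp_rot: [[-0.917, -0.399, -0.003], [-0.399, 0.917, -0.002], [0.004, -0.0, -1.0]]
force: [0.4, 0.7, 0.8]
opening: 0.725
grasp_force: 0.0
```

send_rows(
  plan=[
    [70,0,0,0,0],
    [70,0,0,0,0],
    [70,0,0,0,0],
    [70,0,0,0,0],
    [70,0,0,0,0],
    [70,0,0,0,0],
    [70,0,0,0,0],
    [70,0,0,0,0],
    [70,0,0,0,0],
    [70,0,0,0,0],
    [70,0,0,0,0],
    [70,0,0,0,0],
    [70,0,0,0,0],
    [70,0,0,0,0],
    [70,0,0,0,0],
    [70,0,0,0,0],
    [70,0,0,0,0],
    [70,0,0,0,0],
    [70,0,0,0,0],
    [70,0,0,0,0],
  ],
)

```text
time_s: 20.8
position: [0.4024, 0.0447, 0.2977]
tcp_rot: [[-0.915, -0.403, -0.0], [-0.403, 0.915, -0.0], [0.0, -0.0, -1.0]]
force: [-0.1, -0.3, 0.6]
opening: 0.73
grasp_force: 0.0
```

```bash
python3 -c "
from h import *
st()
s,ds=capture('scene');cv2.imwrite('s5.png',s);np.save('s5.npy',ds)
P=cloud('scene',ds);a=P[...,:2]@CX;b=P[...,:2]@CY;sat=cv2.cvtColor(s,cv2.COLOR_BGR2HSV)[...,1]
m=(sat<70)&(P[...,2]>.02)&(P[...,2]<.19)&(a>.19)&(a<.275)&(abs(b+.5)<.05)
for lo in np.arange(.02,.19,.015):
    k=m&(P[...,2]>=lo)&(P[...,2]<lo+.015)
    if k.sum():print(lo.round(3),k.sum(),np.percentile(a[k],[5,50,95]).round(4),np.percentile(b[k],[5,95]).round(4))
cv2.imwrite('pics/c6.png',cv2.resize(s[155:230,310:410],(800,600),interpolation=cv2.INTER_CUBIC))"
```

```text
t 20.8 a,b,z 0.1006 -0.3921 0.2977 xyz [0.4024 0.0447 0.2977] yaw_y 113.77 F(a,b,z) [-0.33  0.09  0.57] op 0.73 g 0.0
0.02 5 [0.2458 0.2482 0.268 ] [-0.4987 -0.4785]
0.035 19 [0.2438 0.2471 0.2672] [-0.5174 -0.4828]
0.05 22 [0.2445 0.2483 0.2519] [-0.518  -0.4902]
0.065 32 [0.2445 0.2492 0.2676] [-0.5191 -0.4836]
0.08 25 [0.2448 0.2491 0.2535] [-0.5204 -0.488 ]
0.095 30 [0.245  0.2492 0.2534] [-0.5218 -0.4837]
0.11 25 [0.2445 0.2513 0.2626] [-0.5234 -0.5087]
0.125 75 [0.2406 0.2494 0.2624] [-0.522  -0.4867]
0.14 61 [0.2372 0.2543 0.2621] [-0.5183 -0.4891]
0.155 59 [0.2374 0.2536 0.2626] [-0.5178 -0.489 ]
0.17 23 [0.2573 0.2585 0.2632] [-0.5195 -0.4806]
0.185 9 [0.2547 0.2576 0.2628] [-0.5202 -0.4767]
```

View pics/c6.png

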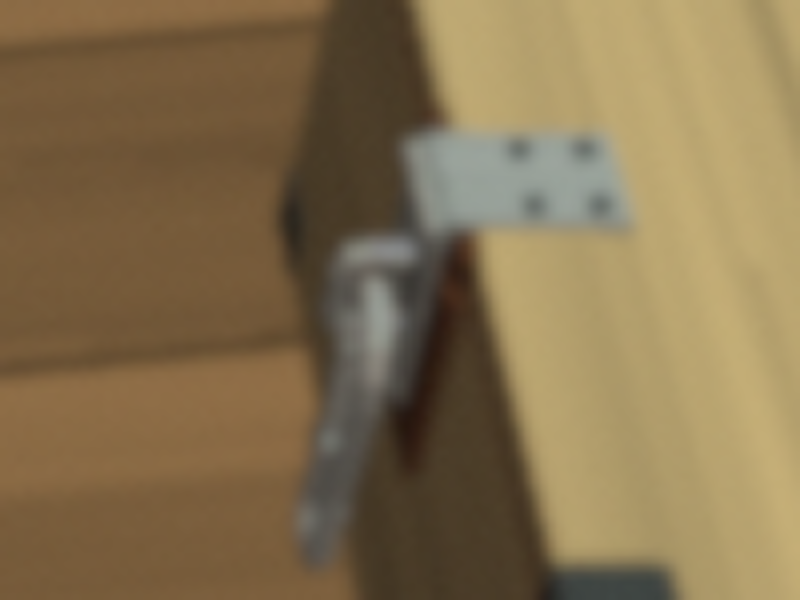

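The carabiner hangs straight down through the staple, with the bow at (375,290) and the tail at (315,545). The hasp is flat and the robot is clear, so I'm handing in.

```bash
python3 -c "
from rig import hand_in
print(hand_in())"
```

```text
the job is handed in; nothing more can be done
None
```

I handed the job in at about 21 s. In the last scene picture the hasp lies flat over the staple and the carabiner hangs through the staple by its bow; the gate showed shut just before release, but I couldn't make it out clearly afterwards, and `hand_in()` returned no verdict.

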